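Stopper the scent flask in its spring-lidded case

ROBOT

A 6-joint arm with a two-finger parallel gripper is mounted at the origin on the work surface. World frame = base frame: x ahead of the robot, y to its left, z up, the work surface at z = 0. Lengths are in mm, angles in rad, forces in N, time in s.
With the tool pointing down it reaches from about 325 to 850 mm from the base axis. Payload 4.4 kg.
Tool frame: the origin (TCP) lies midway between the tips of the shut fingers; the grasp point (between the pads) lies 19 mm behind it; z points along the fingers, y is the line along which they close (so a half turn about z gives the same grasp; the last joint's range is limited). The gripper opens to 94 mm and grips with 3 to 60 N. Pads are 16 mm wide; open, the fingers measure 119 mm over their backs; the gripper's body (75 mm by 177 mm) begins 78 mm behind the grasp point.
Start: joints at [1.141, 0.207, 1.542, -0, 1.393, -0.15], TCP at [158.804, 552.638, 205.447] pointing down, gripper open.
Joint ranges: [-2.73, 2.73], [-0.86, 2.22], [0.23, 2.46], [-1.11, 4.25], [0.08, 2.63], [-2.82, 2.82]. Speed limits (rad/s): [2.79, 2.79, 3.14, 3.14, 3.14, 3.14].

INTERFACE

Orientations are given as [roll, pitch, yaw] about the fixed x, y, z axes, in that order (R = Rz(yaw) Ry(pitch) Rx(roll)).
In Python, from workcell import ctrl gives the robot as it stands.
- The arm moves only by the tool move_arm, never from a script. Its argument "plan" is a list of rows, each a list of 7 numbers: the closure, from -1 (fully open) to 1 (shut), so that 0 is half open, then the shift along the tool's x, y, z in m, then the turn, a rotation vector about the tool's x, y, z in rad. A call has 1 to 20 rows; each row is the pose to reach, as a shift and turn from the pose commanded when the call began, along the tool's axes at that moment; what a row does not reach only later rows make up. A row lasts 1/8 s, in which the tool goes at most 62.5 mm and 10.7 degrees, less where a joint would pass 70% of its speed; a pose out of reach is approached as far as the arm can. A call with a gripper value outside its range is refused whole. The fingers move at their own pace and stop on an object; "force" is the grip in N (left out, the last holds). Time passes only in rows, so rows that repeat a pose let the fingers close. It gives the time, the measured TCP pose, the force, the opening and the grip force at its end, in the units of the state.
- ctrl.observe(): the state, without advancing time (a new reading comes with each control period).
- ctrl.read_camera(name): name is "scene" or "side" or "wrist"; returns a dict with "frame" (480x640x3 uint8, blue, green, red), "range_z" (480x640 float32, mm along the optical axis (not along the pixel's ray), 0 where there is no reading), "fov_y" (degrees; the focal length in pixels is half the picture's height over the tangent of half this angle, whatever the lens; pixels are square), "cx", "cy" (the principal point, pixels), "extrinsics" (4x4, takes a point from camera to world coordinates); the wrist camera has in their place "tool_from_camera" (4x4, takes a point from camera to tool coordinates, whose origin is the TCP and whose axes are the flange's). Camera axes: x right, y down, z forward; pixel columns grow to the right and rows downward; lengths in mm; the calibration is good to about 2 mm. A picture is of the moment at which its call begins: read the wrist's pose just before it.
- ctrl.finish_job(): hands the job in; it is judged then, once.
The state is a dict: "time": time; "joint_positions": joint angles; "joint_velocities": joint speeds; "joint_torque": joint torques, N m; "tool_pos": TCP position; "eef_rot": TCP orientation; "contact_force": force on the tool from outside, world axes, zero at the start; "wrist_torque": the same for the moment, N m; "opening": opening from 0.0 (shut) to 1.0 (fully open); "gripper_force": force on a finger pad.
Only numpy, scipy, OpenCV 4.12 (cv2) and the standard library are available. Lean on these libraries where they do the work, as an engineer would, in place of code of your own. Each camera call takes 0.05 s, during which the arm holds its last target. There are 200 camera calls.

TASK

The flask of closet scent in the wooden case has been left without its porcelain stopper, which stands on the dresser top. Press the brass button on the case's front rail so that the lid springs ajar, then steady the lid and ease it up and over, without throwing it, until it rests open against its stop. Pick up the stopper and set it gently, not dropped, into the neck of the open flask, fully home, let go, and leave everything else as it stands.

Things in the scene. Friction and masses are not known exactly. Their poses are not given: they have to be found in the camera images.
- case: Dark wooden case fixed on the dresser: 216 mm deep (x), 260 wide (y), rim at 110 (all sizes in mm). Origin: middle of the underside, x +105 at the hinge side (back); front rail (solid, towards the robot) x -111 to -65, top z 110. Inside: x -65 to 97, y +-122, floor z 8, grey lining to z 34 with two wells 53 wide at x 12, y +-55; a flask stands in each, which is which varies. Closed lid: x -63 to 105.
- button_top (a point): Centre of the top of the brass push button: round, 24 across, 8 above the front rail, at x -92, y 0, z 118 of the case, 29 in front of the closed lid's edge (the closed lid's top is 6 higher). Pressed straight down.
- button (a joint): Travel of the button in m: 0 up, 0.005 fully down; spring 2.5 N at first, 5 N at the bottom. The catch lets go at about 0.0035; the button comes up again when released.
- lid (a joint): Lid angle in rad: 0 shut, 1.57 upright, 1.8 back against its stop. When the catch lets go a spring pin (10 thick, on the centre line at x 55 of the case, rising to z 133) lifts it, bobbing, to about 0.43, where it rests loosely. It must then be raised by hand, about 1.5 N at the edge; let go below 1.5 it falls back on the pin, past 1.65 its weight takes it to its stop.
- lid_hinge (a point): Middle of the hinge line, at the lid's lower back edge: x 105, y 0, z 110 of the case; the line runs along the case's y. The lid is a flat board, 168 from hinge to front edge, 258 wide, 14 thick, 0.32 kg.
- lid_edge (a point): Middle of the lid's lower front edge; moves with the lid. At lid angle a it lies 168*cos(a) in front of the hinge line and 168*sin(a) above it. Here a brass loop, 38 wide, hangs 20 below the lid's underside: reach under beside it.
- flask: The open amber glass flask, standing loose in one well: square body 50 x 50 x 40 high, round neck 35 outside, bore 28 wide and 26 deep, rim at 66. Origin: centre of its underside, 8 above the dresser top; z up. 0.18 kg.
- flask_mouth (a point): Centre of the open flask's mouth at rim height, 66 above its underside and 74 above the dresser top. Hidden until the lid is open.
- flask_b: The other flask, the same but already stoppered (its stopper cannot be taken out); stays where it is.
- stopper: White porcelain stopper, standing upright on its narrow end on the dresser top, left or right of the case. Tapered plug 20 long, 21 wide at the foot, 25 at its top; above it a round head 38 wide, 20 to 42 above the foot. Origin: centre of the foot; z up. About 0.06 kg. Fully home, the head sits on the flask's rim, the origin 46 above the flask's origin.
- candle: Bystander: lidded candle: green glass cylinder 64 wide, 72 high, with a wooden lid. Origin: centre of its underside.
- tin: Bystander: flat dark round shoe-polish tin, 80 wide, 24 high. Origin: centre of its underside.
- brush: Bystander: wooden clothes brush, 150 x 48 x 36, bristles down. Origin: centre of its underside.
- watch: Bystander: wristwatch on a wooden stand, 80 x 80 foot, about 101 high. Origin: centre of its underside.
- glasses: Bystander: dark spectacle case 158 x 60 x 40. Origin: centre of its underside.
- spray: Bystander: clear spray bottle with white cap, 50 wide, 134 high. Origin: centre of its underside.
- shoehorn: Bystander: flat steel shoehorn, 190 long, up to 38 wide, 8 thick. Origin: centre of its underside.
- dish: Bystander: small white bowl, 100 wide, 28 high. Origin: centre of its underside.
Mind the look-alikes: they are no part of the job. Several things look just like the stopper: the one meant starts farthest to the robot's right.

How it is judged (in metres and radians):
On the way, in this order (a step that is already met when the one before it is completed fails the run):
1. the button on the front rail is pressed (at least 2.5 mm down) (value of joint button above 0.0025 m).
2. the lid has sprung ajar (past 0.3 rad) (value of joint lid above 0.3 rad), for 0.1 s.
3. the lid rests open against its stop (past 1.7 rad, not swinging) (value of joint lid above 1.7 rad and velocity of joint lid below 0.2 rad/s), for 0.2 s.
4. the stopper is in the neck of the open flask, fully home (z of stopper in the frame of flask between 0.042 and 0.05 m and horizontal distance between stopper and flask_mouth below 0.005 m and angle between stopper's own z axis and vertical below 0.1 rad), for 0.2 s.
At the end, for the whole second after the job is handed in: The lid rests open against its stop (past 1.7 rad) and still; the stopper is released and at rest in the neck of the open flask, upright within 0.1 rad, within 5 mm of the mouth's centre and with its head within 4 mm of the rim; the flask stands upright in its well (all of step 3 and all of step 4 and linear speed of stopper below 0.02 m/s and contact force between the fingers and stopper below 0.1 N and angle between flask's own z axis and vertical below 0.1 rad); the robot touches nothing.
It fails at once if the lid is thrown back against its stop (faster than 1.8 rad/s past 1.5 rad) (value of joint lid above 1.5 rad and velocity of joint lid above 1.8 rad/s).
It fails at once if the stopper is let fall or knocked flying (not held and faster than 0.45 m/s, a fall of about 1 cm) (contact force between the fingers and stopper below 0.05 N and linear speed of stopper above 0.45 m/s).
It fails at once if a flask is lifted or pushed out of its place (by more than 15 mm) (distance of any of flask, flask_b from where it was at the start of the episode above 0.015 m).
It fails at once if another thing on the dresser is moved by more than 30 mm or knocked over (distance of any of candle, tin, brush, watch, glasses, spray, shoehorn, dish from where it was at the start of the episode above 0.03 m or angle between any of candle, tin, brush, watch, glasses, spray, shoehorn, dish's own z axis and vertical above 0.4 rad).
It also fails if it takes over 70 s, if anything falls off the work surface, if the arm or the gripper's body presses on something with over 40 N, if the wrist force passes 120 N, or if a joint passes its speed limit or range.

## Working session

There is one attempt and no reset: what is moved stays moved. The work goes in short steps, Python scripts to look and compute and a tool call to move; the robot and the scene stay as the last step left them, time stands still between calls to the robot, and variables do not carry over. Pictures are saved under pics/ and viewed, at most 10 in all, crops included, and the job is handed in when it is done.

Besides the shell and the picture viewer there is one more tool, called after "Call:" as name(argument=value, ...), one argument or row to a line, values as JSON. move_arm: Moves the arm, as the interface text tells. Its arguments: {"type":"object","properties":{"plan":{"type":"array"},"force":{"type":"number"}},"required":["plan"]}

```bash
ls; mkdir -p pics
cat > h.py <<'E'
import numpy as np, cv2
from workcell import ctrl
from scipy.spatial.transform import Rotation as R
def cam(name):
    s=ctrl.observe(); c=ctrl.read_camera(name)
    f=240/np.tan(np.radians(c["fov_y"])/2)
    z=c["range_z"]; v,u=np.mgrid[:480,:640]
    P=np.stack([(u-c["cx"])*z/f,(v-c["cy"])*z/f,z],-1)
    if name=="wrist":
        T=np.eye(4);T[:3,:3]=R.from_euler("xyz",s["eef_rot"]).as_matrix();T[:3,3]=s["tool_pos"]
        T=T@np.array(c["tool_from_camera"])
    else: T=np.array(c["extrinsics"])
    W=P@T[:3,:3].T+T[:3,3]; W[z==0]=np.nan
    return c["frame"],W,f,T
E
python3 - <<'E'
from h import *
print({k:np.round(v,3) for k,v in ctrl.observe().items()})
for n in ["scene","side"]:
    fr,W,f,T=cam(n); cv2.imwrite(f"pics/{n}0.png",fr); np.save(f"{n}0.npy",W); print(n,T.round(2),f)
E
```

```text
pics
{'time': np.float64(0.0), 'joint_positions': array([ 1.14 ,  0.207,  1.543, -0.   ,  1.393, -0.151]), 'joint_velocities': array([ 0.   ,  0.001, -0.001, -0.001, -0.001, -0.001]), 'joint_torque': array([ 2.0000e-03, -3.7088e+01, -2.8142e+01,  7.0000e-02,  3.6000e-02,
       -0.0000e+00]), 'tool_pos': array([158.48 , 551.883, 204.297]), 'eef_rot': array([-3.139, -0.   ,  2.862]), 'contact_force': array([ 0.199, -0.039,  0.271]), 'wrist_torque': array([-0.009,  0.013,  0.039]), 'gripper_force': np.float64(0.0), 'opening': np.float64(0.998)}
scene [[-2.90000e-01  8.00000e-01 -5.20000e-01  1.26575e+03]
 [ 9.60000e-01  2.40000e-01 -1.70000e-01  2.75190e+02]
 [-1.00000e-02 -5.40000e-01 -8.40000e-01  1.29538e+03]
 [ 0.00000e+00  0.00000e+00  0.00000e+00  1.00000e+00]] 527.3942490303317
side [[ 8.2000e-01 -3.4000e-01  4.7000e-01 -1.2391e+02]
 [-5.8000e-01 -4.5000e-01  6.8000e-01 -8.9477e+02]
 [-1.0000e-02 -8.3000e-01 -5.6000e-01  8.9124e+02]
 [ 0.0000e+00  0.0000e+00  0.0000e+00  1.0000e+00]] 621.2929333058187
```

View pics/scene0.png

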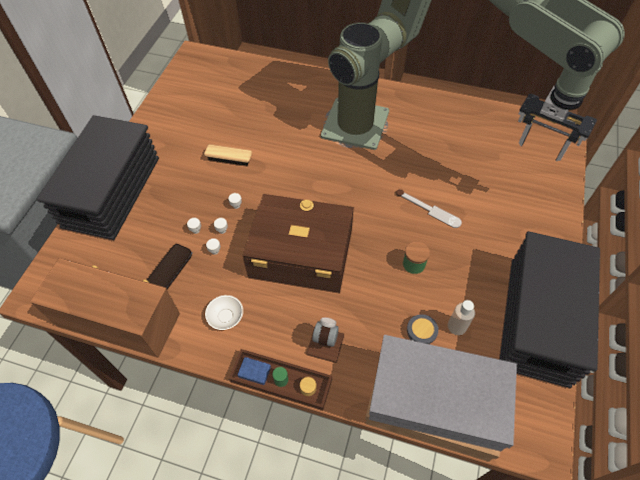

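View pics/side0.png

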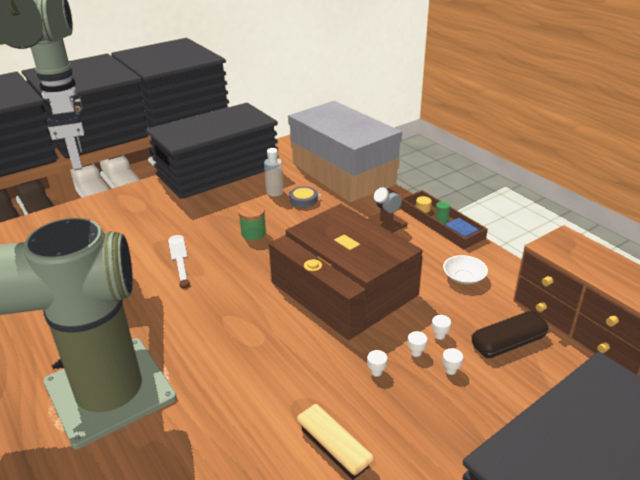

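The scene view shows the case around (300,240), with its button at (307,205). Four stopper-like items stand at (235,200), (194,226), (220,226) and (213,246). The side view shows them at (377,363), (417,344), (453,361) and (441,327). Next I'll measure them and the case.

Run:
```python
from h import *
import cv2
for n,seeds in [("scene",[(235,200),(194,226),(220,226),(213,246)]),("side",[(377,363),(417,344),(453,361),(441,327)])]:
    W=np.load(f"{n}0.npy"); fr=cv2.imread(f"pics/{n}0.png"); hsv=cv2.cvtColor(fr,cv2.COLOR_BGR2HSV)
    for u,v in seeds:
        w=W[v-22:v+22,u-18:u+18].reshape(-1,3); h=hsv[v-22:v+22,u-18:u+18].reshape(-1,3)
        m=(h[:,1]<70)&(h[:,2]>110)&(w[:,2]>8)&(w[:,2]<60)
        p=w[m]; zt=np.nanpercentile(p[:,2],97); t=p[p[:,2]>zt-4]
        c,_=cv2.minEnclosingCircle(t[:,:2].astype(np.float32))
        print(n,(u,v),m.sum(),"top",zt.round(1),"mean",t.mean(0).round(1),"circ",np.round(c,1),_)
    # case
    y0,y1,x0,x1=(180,300,235,365) if n=="scene" else (190,340,255,430)
    w=W[y0:y1,x0:x1].reshape(-1,3)
    for nm,a,b in [("lid",112,119.5),("rail",104,112)]:
        pass
    hist=np.histogram(w[:,2],bins=np.arange(90,130,2)); print(hist[0],hist[1])
    hh=hsv[y0:y1,x0:x1].reshape(-1,3)
    b=w[(hh[:,1]>120)&(hh[:,2]>140)&(w[:,2]>112)]
    lid=w[(w[:,2]>120)&(w[:,2]<128)]
    r=cv2.minAreaRect(lid[:,:2].astype(np.float32)); print("lid rect",r, cv2.boxPoints(r).round(1).tolist(), lid.mean(0))
    bt=b[b[:,2]<121]; 
    print("brass",len(bt),bt.mean(0), np.ptp(bt,axis=0))
```

```text
scene (235, 200) 170 top 47.7 mean [ 457.8 -257.7   46.1] circ [ 476.  -266.6] 54.319217681884766
scene (194, 226) 194 top 46.0 mean [ 573.9 -313.4   43.9] circ [ 579.7 -303.1] 59.82889175415039
scene (220, 226) 272 top 46.7 mean [ 567.7 -259.5   44.5] circ [ 568.4 -261. ] 49.968074798583984
scene (213, 246) 283 top 45.9 mean [ 584.8 -262.4   43.8] circ [ 577.9 -277.6] 54.53822708129883
[  42   37   41   38   38   32   40   66  198  335  308  238  118   94
  306  842 1551 1521  784] [ 90  92  94  96  98 100 102 104 106 108 110 112 114 116 118 120 122 124
 126 128]
lid rect ((548.7222900390625, -16.042694091796875), (205.4233856201172, 258.6335754394531), 5.870673656463623) [[433.29998779296875, 102.0999984741211], [459.79998779296875, -155.1999969482422], [664.0999755859375, -134.1999969482422], [637.7000122070312, 123.0999984741211]] [564.59063272 -12.7887224  123.94952416]
brass 150 [541.39390114 -12.60769513 115.75329272] [228.00869827 207.52352693   8.94249116]
side (377, 363) 363 top 43.2 mean [ 431.3 -260.9   41.1] circ [ 431.3 -261.2] 18.97281265258789
side (417, 344) 363 top 42.8 mean [ 528.7 -267.8   40.8] circ [ 548.7 -265.5] 39.34636306762695
side (453, 361) 363 top 42.9 mean [ 549.6 -342.    40.9] circ [ 549.5 -341. ] 19.558208465576172
side (441, 327) 369 top 42.6 mean [ 590.1 -262.3   40.4] circ [ 578.3 -280.9] 49.68368911743164
[ 136  131  154  146  150  136  128  255  679  814  347  121  138  141
  494 1940 2245  677   54] [ 90  92  94  96  98 100 102 104 106 108 110 112 114 116 118 120 122 124
 126 128]
lid rect ((557.3319091796875, -16.49267578125), (171.02322387695312, 261.07830810546875), 5.980930328369141) [[458.70001220703125, 104.4000015258789], [485.8999938964844, -155.1999969482422], [656.0, -137.39999389648438], [628.7999877929688, 122.19999694824219]] [554.44752574 -25.9832139  122.50563884]
brass 139 [492.99652932   0.7780694  117.21814868] [230.09826218 244.11647587   8.90222058]
```

Run:
```python
from h import *
from scipy.ndimage import label
for n,(u,v) in [("scene",(307,205)),("side",(313,266))]:
    W=np.load(f"{n}0.npy"); fr=cv2.imread(f"pics/{n}0.png"); hsv=cv2.cvtColor(fr,cv2.COLOR_BGR2HSV)
    m=(hsv[...,1]>100)&(hsv[...,2]>130)&(hsv[...,0]>12)&(hsv[...,0]<32)
    L,_=label(m); k=L==L[v,u]; ys,xs=np.nonzero(k); print(n,k.sum(),xs.min(),xs.max(),ys.min(),ys.max(),np.nanmedian(W[k],0).round(1))
    w=W[k];t=w[w[:,2]>np.nanmedian(w[:,2])-2]; print(t.mean(0).round(1),t.min(0).round(1),t.max(0).round(1))
fr=cv2.imread("pics/side0.png")
cv2.imwrite("pics/crop1.png",cv2.resize(fr[230:400,260:480],None,fx=3.4,fy=3.4,interpolation=cv2.INTER_CUBIC))
# lid robust edges
W=np.load("side0.npy"); p=W[190:340,255:430].reshape(-1,3); p=p[(p[:,2]>119)&(p[:,2]<127)]
a=np.radians(6); X=np.array([np.cos(a),np.sin(a)]);Y=np.array([-np.sin(a),np.cos(a)])
for q in (1,99): print(np.percentile(p[:,:2]@X,q),np.percentile(p[:,:2]@Y,q))
```

```text
scene 137 300 313 198 210 [449.3 -26.5 112.8]
[450.3 -27.  115.8] [434.1 -45.3 110.9] [466.6  -6.3 123.7]
side 202 303 322 259 271 [444.  -32.2 111. ]
[444.1 -30.9 113.1] [425.8 -50.4 109. ] [466.5  -7.5 119.5]
469.23464921783096 -202.69936362506462
634.8770258006239 51.61578627383201
```

View pics/crop1.png

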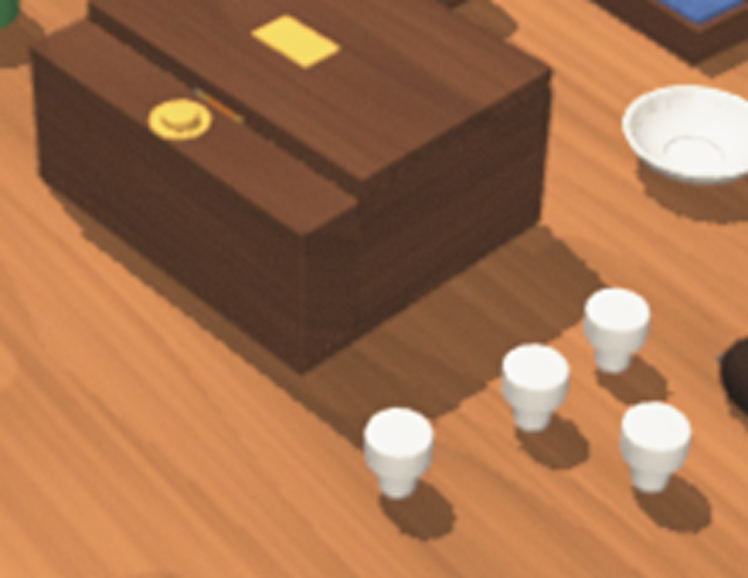

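The candidates in the side image are (377,363), (417,344), (441,327) and (453,361). The crop confirms that all four are identical stoppers. The one at (453,361), crop (655,445), has y≈-342 while the others are at y≈-262 or so. It is farthest to the robot's right, so it is the one meant.

```bash
cat >> h.py <<'E'
def frame(yaw,tilt=0):
    "tool down with given yaw (deg), then finger direction tilted forward towards case +x by tilt (deg); tool y stays level"
    x=R.from_euler("z",yaw,degrees=True)*R.from_euler("x",180,degrees=True)
    ax=x.as_matrix()[:,1]
    # choose sign so that z tips towards +x world
    s=np.sign(np.cross(ax,[0,0,-1])[0])
    return R.from_rotvec(ax*s*np.radians(tilt))*x
def plan(pos,Rt):
    s=ctrl.observe(); Rm=R.from_euler("xyz",s["eef_rot"]); 
    d=Rm.inv().apply(np.array(pos)-s["tool_pos"])/1000
    print("shift",d.round(4),"turn",(Rm.inv()*Rt).as_rotvec().round(3),"dist",np.linalg.norm(d).round(3))
E
python3 - <<'E'
from h import *
c=ctrl.read_camera("wrist"); print(np.array(c["tool_from_camera"]).round(2),c["fov_y"])
plan([446,-29,205],frame(186)); print(frame(186,45).as_matrix().round(2))
E
```

```text
[[  -0.     -0.97   -0.25   71.06]
 [   1.      0.     -0.      0.54]
 [   0.     -0.25    0.97 -179.16]
 [   0.      0.      0.      1.  ]] 67.00201866514011
shift [-4.368e-01 -4.791e-01  3.000e-04] turn [-0.002 -0.001 -0.385] dist 0.648
[[-0.7  -0.1   0.7 ]
 [-0.07  0.99  0.07]
 [-0.71  0.   -0.71]]
```

Call:
move_arm(
  plan=[
    [1,-0.437,-0.479,0,0,0,-0.385],
    [1,-0.437,-0.479,0,0,0,-0.385],
    [1,-0.437,-0.479,0,0,0,-0.385],
    [1,-0.437,-0.479,0,0,0,-0.385],
    [1,-0.437,-0.479,0,0,0,-0.385],
    [1,-0.437,-0.479,0,0,0,-0.385],
    [1,-0.437,-0.479,0,0,0,-0.385],
    [1,-0.437,-0.479,0,0,0,-0.385],
    [1,-0.437,-0.479,0,0,0,-0.385],
    [1,-0.437,-0.479,0,0,0,-0.385],
    [1,-0.437,-0.479,0,0,0,-0.385],
    [1,-0.437,-0.479,0,0,0,-0.385],
    [1,-0.437,-0.479,0,0,0,-0.385],
  ],
  force=15,
)

```text
time: 1.78
tool_pos: [445.8, -27.6, 205.0]
eef_rot: [3.141, -0.001, -3.036]
contact_force: [0.5, 0.1, 0.3]
opening: 0.002
gripper_force: 0.0
```

Run:
```python
from h import *
from scipy.ndimage import label
fr,W,f,T=cam("wrist"); cv2.imwrite("pics/w1.png",fr)
hsv=cv2.cvtColor(fr,cv2.COLOR_BGR2HSV)
m=(hsv[...,1]>100)&(hsv[...,2]>110)&(hsv[...,0]>12)&(hsv[...,0]<32)&(W[...,2]>105)&(W[...,2]<130)
L,n=label(m)
for i in range(1,n+1):
    k=L==i
    if k.sum()>60:
        w=W[k]; ys,xs=np.nonzero(k); print(k.sum(),(xs.mean().round(),ys.mean().round()),w.mean(0).round(1),w.min(0).round(1),w.max(0).round(1))
print(ctrl.observe()["tool_pos"])
# lid front edge
p=W.reshape(-1,3); a=np.radians(6); X=np.array([np.cos(a),np.sin(a)]);Y=np.array([-np.sin(a),np.cos(a)])
l=p[(p[:,2]>120)&(p[:,2]<128)]; print("lid",len(l),[np.percentile(l[:,:2]@X,q).round(1) for q in(.5,2,98,99.5)],[np.percentile(l[:,:2]@Y,q).round(1) for q in(.5,2,98,99.5)])
```

```text
1831 (np.float64(323.0), np.float64(248.0)) [447.9 -26.7 114. ] [430.  -45.9 107.8] [468.6  -7.6 119.6]
[445.81002769 -27.30330578 205.12462101]
lid 16645 [np.float64(472.0), np.float64(472.3), np.float64(614.9), np.float64(624.2)] [np.float64(-201.3), np.float64(-199.5), np.float64(52.9), np.float64(54.6)]
```

View pics/w1.png

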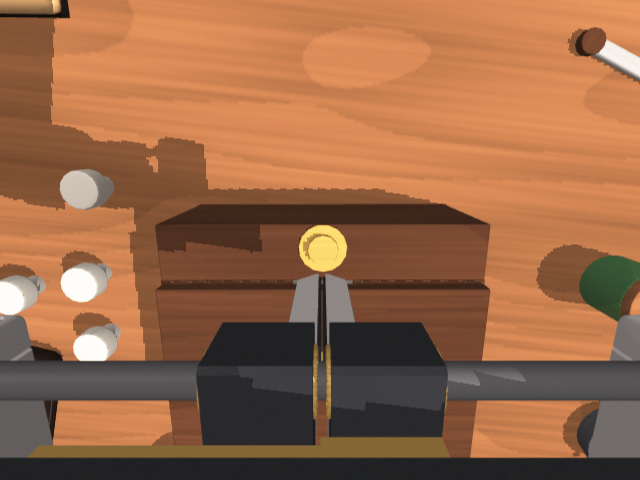

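The wrist picture shows the button at (323,248) just ahead of the shut finger tips. It measures (448,-27), which agrees with the lid's edges. Now I'll press it.

Call:
move_arm(
  plan=[
    [1,-0.002,0,0.05,0,0,0],
    [1,-0.002,0,0.08,0,0,0],
    [1,-0.002,0,0.086,0,0,0],
    [1,-0.002,0,0.09,0,0,0],
    [1,-0.002,0,0.0925,0,0,0],
    [1,-0.002,0,0.0925,0,0,0],
    [1,-0.002,0,0.0925,0,0,0],
  ],
)

```text
time: 2.7
tool_pos: [449.4, -28.0, 113.9]
eef_rot: [3.141, 0.002, -3.037]
contact_force: [-1.6, 3.4, 4.9]
opening: 0.005
gripper_force: 2.3
```

Run:
```python
from h import *
print(ctrl.observe()["tool_pos"],ctrl.observe()["contact_force"])
fr,W,f,T=cam("side")
p=W[150:340,255:430].reshape(-1,3); print(np.nanpercentile(p[(abs(p[:,1]+17)<130)&(p[:,0]>470)&(p[:,0]<660)][:,2],[50,90,98]))
```

```text
[449.38612059 -28.01002812 113.87239983] [-1.64624402  3.35465857  4.94132866]
[ 87.89074156 178.2919206  253.30487351]
```

Call:
move_arm(
  plan=[
    [1,0,0,-0.03,0,0,0],
    [1,0.03,0,-0.08,0,0,0],
    [1,0.06,0,-0.1,0,0,0],
    [1,0.06,0,-0.1,0,0,0],
    [1,0.06,0,-0.1,0,0,0],
    [1,0.06,0,-0.1,0,0,0],
    [1,0.06,0,-0.1,0,0,0],
    [1,0.06,0,-0.1,0,0,0],
    [1,0.06,0,-0.1,0,0,0],
    [1,0.06,0,-0.1,0,0,0],
  ],
)

```text
time: 4.0
tool_pos: [388.9, -34.5, 212.9]
eef_rot: [-3.142, -0.0, -3.036]
contact_force: [1.0, -0.7, -0.2]
opening: 0.002
gripper_force: 0.0
```

```bash
cat >> h.py <<'E'
a6=np.radians(6); CX=np.array([np.cos(a6),np.sin(a6),0]); CY=np.array([-np.sin(a6),np.cos(a6),0]); O=np.array([539.8,-17.0,0])
def loc(W): d=W-O; return np.stack([d@CX,d@CY,d[...,2]],-1)
def world(x,y,z): return O+x*CX+y*CY+np.array([0,0,z])
def lidangle(name):
    fr,W,f,T=cam(name); q=loc(W).reshape(-1,3); q=q[(abs(q[:,1])<128)&(q[:,0]<120)&(q[:,0]>-110)&(q[:,2]>120)&(q[:,2]<330)]
    ang=np.arctan2(q[:,2]-110,105-q[:,0]); return ang,q,fr
E
python3 - <<'E'
from h import *
for n in("side","wrist"):
    a,q,fr=lidangle(n); r=np.hypot(q[:,2]-110,105-q[:,0]); k=(r<185)&(r>60); print(n,k.sum(),np.percentile(a[k],[10,30,50,70,90]).round(3),"edge",q[k][r[k]>160].mean(0))
# tilted insertion pre-pose
al=0.43; t=45
for rr,off in [(205,30),(150,12)]:
    d=np.array([-np.cos(al),np.sin(al)]); n=np.array([np.sin(al),np.cos(al)])
    p=np.array([105,110])+rr*d-off*n; print(p); plan(world(p[0],60,p[1]),frame(186,t))
E
```

```text
side 2034 [0.437 0.498 0.515 0.541 0.584] edge [-45.95453655 -28.45737213 183.31120591]
wrist 5133 [0.449 0.477 0.503 0.517 0.524] edge [-42.76174435   3.03430982 187.74490672]
[-93.84410276 168.18954201]
shift [-0.0581  0.0616  0.0448] turn [ 0.    -0.785  0.001] dist 0.096
[-36.34731208 161.62303137]
shift [-0.1156  0.0616  0.0514] turn [ 0.    -0.785  0.001] dist 0.141
```

Run:
```python
from h import *
plan(world(-105,60,150),frame(186,45))
plan(world(-30,60,148),frame(186,45))
```

```text
shift [-0.047   0.0616  0.063 ] turn [ 0.    -0.785  0.001] dist 0.1
shift [-0.122   0.0616  0.065 ] turn [ 0.    -0.785  0.001] dist 0.151
```

Call:
move_arm(
  plan=[
    [1,0,0.0616,0,0,-0.16,0],
    [1,0,0.0616,0.02,0,-0.32,0],
    [1,-0.02,0.0616,0.04,0,-0.48,0],
    [1,-0.03,0.0616,0.063,0,-0.64,0],
    [1,-0.047,0.0616,0.063,0,-0.785,0],
    [1,-0.047,0.0616,0.063,0,-0.785,0],
    [1,-0.047,0.0616,0.063,0,-0.785,0],
    [1,-0.047,0.0616,0.063,0,-0.785,0],
  ],
)

```text
time: 5.1
tool_pos: [454.1, 32.8, 164.5]
eef_rot: [3.14, 0.758, -3.036]
contact_force: [0.0, 0.3, -0.2]
opening: 0.006
gripper_force: 0.0
```

Run:
```python
from h import *
s=ctrl.observe(); print(loc(s["tool_pos"]),s["joint_positions"].round(2))
fr,W,f,T=cam("side"); cv2.imwrite("pics/s2.png",fr[60:400,150:500].repeat(2,0).repeat(2,1)[:600])
plan(world(-30,60,148),frame(186,45))
```

```text
[-80.00965973  58.52586474 164.51561864] [-0.37 -0.54  2.46  0.59  0.6  -2.43]
shift [-0.0248  0.0014  0.0464] turn [ 0.003 -0.027  0.001] dist 0.053
```

View pics/s2.png

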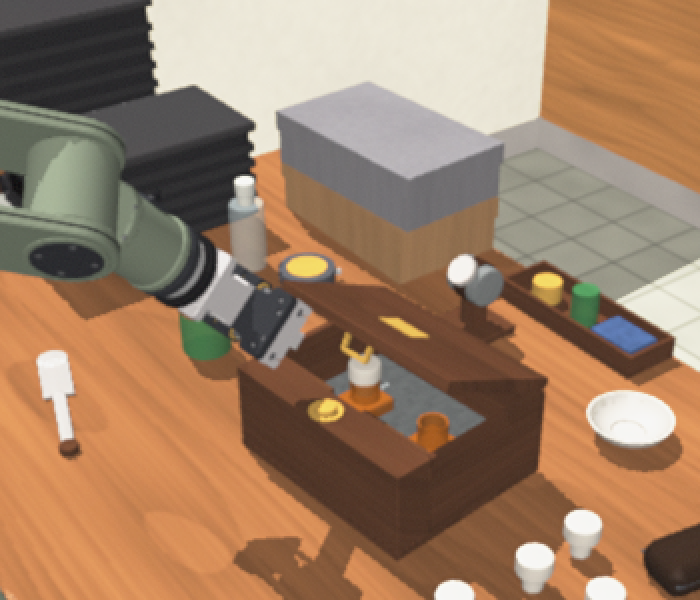

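The lid is ajar. The finger tips are just below its edge on the left side of the case, beside the brass loop at (358,348). The open flask is in the right well at (433,430), and the stoppered one is on the left at (365,385). Next I'll go under the lid.

Call:
move_arm(
  plan=[
    [1,-0.012,0.001,0.023,0,-0.013,0],
    [1,-0.025,0.001,0.046,0,-0.027,0],
    [1,-0.025,0.001,0.046,0,-0.027,0],
    [1,-0.025,0.001,0.046,0,-0.027,0],
  ],
)

```text
time: 5.65
tool_pos: [503.4, 39.1, 148.5]
eef_rot: [3.139, 0.785, -3.036]
contact_force: [-0.0, 0.3, 1.5]
opening: 0.002
gripper_force: 0.0
```

Run:
```python
from h import *
s=ctrl.observe(); print(loc(s["tool_pos"]),s["joint_positions"].round(2),s["contact_force"],R.from_euler("xyz",s["eef_rot"]).as_matrix().round(3))
```

```text
[-30.36646725  59.64872412 148.4908427 ] [-0.28 -0.32  2.4   0.73  0.42 -2.54] [-0.00163184  0.28233992  1.45081801] [[-0.704 -0.107  0.703]
 [-0.075  0.994  0.077]
 [-0.707  0.002 -0.707]]
```

```bash
cat >> h.py <<'E'
def lidpose(a,s=35,h=8,y=60,t=None):
    if t is None: t=np.interp(a,[.43,1.2],[45,30])
    tr=np.radians(t); H=np.array([105,110]); d=np.array([-np.cos(a),np.sin(a)])
    u=np.array([np.sin(tr),-np.cos(tr)]); m=np.array([np.cos(tr),np.sin(tr)])
    p=(H+168*d+u*s if a<np.pi/2-tr else H+(168-s)*d)-m*h
    return world(p[0],y,p[1]),frame(186,t)
def rows(angs,**k):
    for a in angs: print(round(a,3),end=" "); plan(*lidpose(a,**k))
E
python3 - <<'E'
from h import *
rows(np.arange(.45,.86,.05))
E
```

```text
0.45 shift [-0.005   0.0004 -0.0008] turn [0.003 0.006 0.001] dist 0.005
0.5 shift [-0.0124  0.0004 -0.0035] turn [0.003 0.023 0.001] dist 0.013
0.55 shift [-0.0199  0.0004 -0.0058] turn [0.003 0.04  0.001] dist 0.021
0.6 shift [-0.0275  0.0004 -0.0077] turn [0.003 0.057 0.001] dist 0.029
0.65 shift [-0.0352  0.0004 -0.0092] turn [0.003 0.074 0.001] dist 0.036
0.7 shift [-0.043   0.0004 -0.0104] turn [0.003 0.091 0.001] dist 0.044
0.75 shift [-0.0508  0.0004 -0.0111] turn [0.003 0.108 0.001] dist 0.052
0.8 shift [-0.0586  0.0003 -0.0114] turn [0.003 0.125 0.001] dist 0.06
0.85 shift [-0.0664  0.0003 -0.0112] turn [0.003 0.142 0.001] dist 0.067
```

Call:
move_arm(
  plan=[
    [1,-0.005,0,-0.001,0,0.006,0],
    [1,-0.0125,0,-0.0035,0,0.023,0],
    [1,-0.02,0,-0.006,0,0.04,0],
    [1,-0.0275,0,-0.0075,0,0.057,0],
    [1,-0.035,0,-0.009,0,0.074,0],
    [1,-0.043,0,-0.0105,0,0.091,0],
    [1,-0.051,0,-0.011,0,0.108,0],
    [1,-0.0585,0,-0.0115,0,0.125,0],
    [1,-0.0665,0,-0.011,0,0.142,0],
    [1,-0.0665,0,-0.011,0,0.142,0],
  ],
)

```text
time: 6.9
tool_pos: [544.1, 42.7, 205.0]
eef_rot: [3.141, 0.646, -3.035]
contact_force: [-1.4, 0.5, 0.1]
opening: 0.001
gripper_force: 0.4
```

Run:
```python
from h import *
s=ctrl.observe(); print(loc(s["tool_pos"]),s["joint_positions"].round(2),s["contact_force"])
a,q,fr=lidangle("side"); cv2.imwrite("pics/s3.png",fr)
r=np.hypot(q[:,2]-110,105-q[:,0]); k=(r<185)&(r>60)&(q[:,1]<20); print(k.sum(),np.percentile(a[k],[10,30,50,70,90]).round(3))
rows(np.arange(.9,1.66,.05))
```

```text
[ 10.55834437  58.89425073 205.01170695] [-0.2  -0.26  2.15  0.3   0.65 -2.05] [-1.44667671  0.52313567  0.08413223]
1055 [0.808 0.837 0.857 0.884 0.922]
0.9 shift [-0.0064  0.0009 -0.0007] turn [0.002 0.019 0.001] dist 0.007
0.95 shift [-0.0143  0.0009 -0.0009] turn [0.002 0.036 0.001] dist 0.014
1.0 shift [-0.0213  0.0009 -0.0007] turn [0.001 0.053 0.001] dist 0.021
1.05 shift [-0.028   0.0009 -0.0002] turn [0.001 0.07  0.001] dist 0.028
1.1 shift [-0.0345  0.0009  0.0007] turn [0.001 0.087 0.001] dist 0.035
1.15 shift [-0.0411  0.0009  0.0019] turn [0.001 0.104 0.001] dist 0.041
1.2 shift [-0.0475  0.0009  0.0034] turn [0.001 0.121 0.001] dist 0.048
1.25 shift [-0.0539  0.0009  0.0053] turn [0.001 0.121 0.001] dist 0.054
1.3 shift [-0.0601  0.0009  0.0076] turn [0.001 0.121 0.001] dist 0.061
1.35 shift [-0.0663  0.0009  0.0102] turn [0.001 0.121 0.001] dist 0.067
1.4 shift [-0.0722  0.0008  0.0131] turn [0.001 0.121 0.001] dist 0.073
1.45 shift [-0.0781  0.0008  0.0162] turn [0.001 0.121 0.001] dist 0.08
1.5 shift [-0.0838  0.0008  0.0197] turn [0.001 0.121 0.001] dist 0.086
1.55 shift [-0.0893  0.0008  0.0235] turn [0.001 0.121 0.001] dist 0.092
1.6 shift [-0.0946  0.0008  0.0275] turn [0.001 0.121 0.001] dist 0.098
1.65 shift [-0.0996  0.0008  0.0318] turn [0.001 0.121 0.001] dist 0.105
```

Call:
move_arm(
  plan=[
    [1,-0.0065,0.001,-0.0005,0,0.019,0],
    [1,-0.0145,0.001,-0.001,0,0.036,0],
    [1,-0.0215,0.001,-0.0005,0,0.053,0],
    [1,-0.028,0.001,0,0,0.07,0],
    [1,-0.0345,0.001,0.0005,0,0.087,0],
    [1,-0.041,0.001,0.002,0,0.104,0],
    [1,-0.0475,0.001,0.0035,0,0.121,0],
    [1,-0.054,0.001,0.0055,0,0.121,0],
    [1,-0.06,0.001,0.0075,0,0.121,0],
    [1,-0.0665,0.001,0.01,0,0.121,0],
    [1,-0.0725,0.001,0.013,0,0.121,0],
    [1,-0.078,0.001,0.016,0,0.121,0],
    [1,-0.078,0.001,0.016,0,0.121,0],
    [1,-0.078,0.001,0.016,0,0.121,0],
  ],
)

```text
time: 8.7
tool_pos: [614.5, 51.5, 237.5]
eef_rot: [3.14, 0.523, -3.036]
contact_force: [0.4, -0.4, 1.2]
opening: 0.008
gripper_force: 0.0
```

Run:
```python
from h import *
s=ctrl.observe(); print(loc(s["tool_pos"]),s["joint_positions"].round(2),s["contact_force"])
a,q,fr=lidangle("side"); cv2.imwrite("pics/s3.png",fr)
r=np.hypot(q[:,2]-110,105-q[:,0]); k=(r<185)&(r>60)&(q[:,1]<20); print(k.sum(),np.percentile(a[k],[10,30,50,70,90]).round(3))
rows(np.arange(1.45,1.81,.05))
```

```text
[ 81.44046477  60.36255907 237.50853726] [-0.12 -0.06  1.86  0.15  0.84 -1.87] [ 0.44357468 -0.37787376  1.23041768]
2550 [1.406 1.431 1.446 1.458 1.482]
1.45 shift [-0.0009 -0.0004 -0.0001] turn [ 0.002 -0.001  0.001] dist 0.001
1.5 shift [-0.0069 -0.0004  0.0026] turn [ 0.002 -0.001  0.001] dist 0.007
1.55 shift [-0.0128 -0.0004  0.0057] turn [ 0.002 -0.001  0.001] dist 0.014
1.6 shift [-0.0186 -0.0004  0.009 ] turn [ 0.002 -0.001  0.001] dist 0.021
1.65 shift [-0.0241 -0.0004  0.0126] turn [ 0.002 -0.001  0.001] dist 0.027
1.7 shift [-0.0295 -0.0004  0.0165] turn [ 0.002 -0.001  0.001] dist 0.034
1.75 shift [-0.0347 -0.0004  0.0207] turn [ 0.002 -0.001  0.001] dist 0.04
1.8 shift [-0.0397 -0.0005  0.0251] turn [ 0.002 -0.001  0.001] dist 0.047
```

Call:
move_arm(
  plan=[
    [1,-0.004,0,0.001,0,0,0],
    [1,-0.007,0,0.0025,0,0,0],
    [1,-0.01,0,0.004,0,0,0],
    [1,-0.013,0,0.0055,0,0,0],
    [1,-0.016,0,0.0075,0,0,0],
    [1,-0.0185,0,0.009,0,0,0],
    [1,-0.0215,0,0.011,0,0,0],
    [1,-0.024,0,0.0125,0,0,0],
    [1,-0.027,0,0.0145,0,0,0],
    [1,-0.0295,0,0.0165,0,0,0],
    [1,-0.032,0,0.0185,0,0,0],
    [1,-0.0345,0,0.0205,0,0,0],
    [1,-0.0345,0,0.0205,0,0,0],
    [1,-0.0345,0,0.0205,0,0,0],
    [1,-0.0345,0,0.0205,0,0,0],
  ],
)

```text
time: 10.62
tool_pos: [654.3, 55.8, 237.0]
eef_rot: [3.14, 0.523, -3.036]
contact_force: [0.1, -1.0, 0.2]
opening: 0.001
gripper_force: 0.0
```

```bash
python3 - <<'E'
from h import *
s=ctrl.observe(); print(loc(s["tool_pos"]),s["joint_positions"].round(2),s["contact_force"])
a,q,fr=lidangle("side"); cv2.imwrite("pics/s3.png",fr)
E
python3 - <<'E'
from h import *
fr,W,f,T=cam("side"); q=loc(W).reshape(-1,3); q=q[(abs(q[:,1]+60)<60)&(q[:,2]>130)&(q[:,2]<290)&(q[:,0]>80)&(q[:,0]<200)]
A=np.polyfit(q[:,2],q[:,0],1); print(len(q),"angle",np.pi/2+np.arctan(A[0]))
fr,W,f,T=cam("side")
hsv=cv2.cvtColor(fr,cv2.COLOR_BGR2HSV)
p=W[340:390,435:475].reshape(-1,3); h=hsv[340:390,435:475].reshape(-1,3)
p=p[(h[:,1]<70)&(h[:,2]>110)&(p[:,2]>38)&(p[:,2]<46)]; print("stopper",len(p),p.mean(0),p.min(0),p.max(0),cv2.minEnclosingCircle(p[:,:2].astype(np.float32)))
plan([549.5,-341,150],frame(186))
E
```

```text
[121.48800229  60.41477631 236.95240083] [-0.1   0.03  1.77  0.14  0.84 -1.85] [ 0.05413788 -0.97765604  0.16701139]
3100 angle 1.8101908850857606
stopper 200 [ 549.43838781 -342.11588895   40.4016935 ] [ 531.80742471 -359.5456026    38.00869997] [ 567.59179336 -323.41601793   43.97207551] ((548.1950073242188, -340.511474609375), 20.069442749023438)
shift [ 0.17   -0.3835  0.0019] turn [0.002 0.523 0.001] dist 0.42
```

Run:
```python
from h import *
W=np.load("side0.npy"); p=W[300:365,465:555].reshape(-1,3); p=p[(p[:,2]>15)&(p[:,2]<55)]
print("glasses",p.min(0).round(),p.max(0).round(),cv2.minAreaRect(p[:,:2].astype(np.float32)))
plan(world(20,40,270),frame(186)); plan([540,-150,220],frame(140)); plan([549.5,-341.5,140],frame(96))
```

```text
glasses [ 621. -394.   15.] [ 810. -295.   55.] ((716.2438354492188, -350.1634216308594), (191.33876037597656, 95.84258270263672), 4.990373611450195)
shift [ 0.0715 -0.0202 -0.0793] turn [0.002 0.523 0.001] dist 0.109
shift [ 0.1258 -0.1925 -0.0531] turn [0.211 0.494 0.785] dist 0.236
shift [ 0.1751 -0.384   0.0105] turn [0.411 0.409 1.533] dist 0.422
```

Call:
move_arm(
  plan=[
    [1,0.035,-0.01,-0.04,0,0.18,0],
    [1,0.0715,-0.02,-0.079,0,0.36,0],
    [1,0.0715,-0.02,-0.079,0,0.523,0],
    [1,0.1,-0.08,-0.07,0.05,0.52,0.2],
    [1,0.11,-0.14,-0.06,0.1,0.51,0.4],
    [1,0.126,-0.1925,-0.053,0.211,0.494,0.785],
    [-0.36,0.14,-0.25,-0.04,0.25,0.48,0.9],
    [-0.36,0.175,-0.384,0.01,0.411,0.409,1.533],
    [-0.36,0.175,-0.384,0.01,0.411,0.409,1.533],
    [-0.36,0.175,-0.384,0.01,0.411,0.409,1.533],
    [-0.36,0.175,-0.384,0.01,0.411,0.409,1.533],
    [-0.36,0.175,-0.384,0.01,0.411,0.409,1.533],
    [-0.36,0.175,-0.384,0.01,0.411,0.409,1.533],
    [-0.36,0.175,-0.384,0.01,0.411,0.409,1.533],
    [-0.36,0.175,-0.384,0.01,0.411,0.409,1.533],
    [-0.36,0.175,-0.384,0.01,0.411,0.409,1.533],
  ],
)

```text
time: 12.78
tool_pos: [549.4, -341.4, 140.6]
eef_rot: [-3.142, -0.0, 1.676]
contact_force: [-0.0, 0.3, 0.3]
opening: 0.68
gripper_force: 0.0
```

Run:
```python
from h import *
s=ctrl.observe(); print(s["tool_pos"],s["joint_positions"].round(2))
fr,W,f,T=cam("wrist"); cv2.imwrite("pics/w2.png",fr)
hsv=cv2.cvtColor(fr,cv2.COLOR_BGR2HSV)
m=(hsv[...,1]<70)&(hsv[...,2]>100)&(W[...,2]>36)&(W[...,2]<47)
d=np.hypot(W[...,0]-549.5,W[...,1]+341.5)<32; k=m&d
p=W[k]; ys,xs=np.nonzero(k); print(k.sum(),xs.mean(),ys.mean(),p.mean(0),p.min(0),p.max(0),cv2.minEnclosingCircle(p[:,:2].astype(np.float32)))
fr2,W2,_,_=cam("side"); q=loc(W2).reshape(-1,3); q=q[(abs(q[:,1])<110)&(q[:,2]>140)&(q[:,2]<270)&(q[:,0]>80)&(q[:,0]<200)]
A=np.polyfit(q[:,2],q[:,0],1); print("lid",len(q),np.pi/2+np.arctan(A[0]))
plan([549.5,-341.5,12.5],frame(96))
```

```text
[ 549.44298384 -341.39951204  140.61386144] [-0.69  0.41  1.42  0.    1.32 -0.79]
1671 326.28306403351286 239.5673249551167 [ 553.65699836 -337.7875751    41.53558636] [ 535.33009547 -358.05037947   36.16024959] [ 572.20251245 -320.09102922   44.5910335 ] ((553.6535034179688, -339.0906066894531), 19.00164222717285)
lid 4478 1.8081205695060227
shift [-1.00e-04  1.00e-04  1.28e-01] turn [-0. -0.  0.] dist 0.128
```

View pics/w2.png

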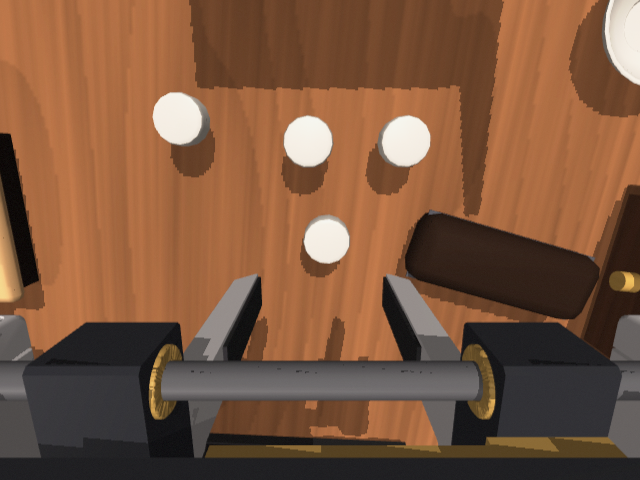

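The wrist view shows the meant stopper at (326,240), set apart from the other three at (180,118), (308,141) and (405,141). I'll go down partway and re-measure it between the fingers.

Call:
move_arm(
  plan=[
    [-0.36,0.0015,0.0035,0.04,0,0,0],
    [-0.36,0.0015,0.0035,0.08,0,0,0],
    [-0.36,0.0015,0.0035,0.08,0,0,0],
  ],
)

```text
time: 13.25
tool_pos: [549.7, -337.2, 56.3]
eef_rot: [-3.135, -0.007, 1.676]
contact_force: [-0.4, 0.2, -0.1]
opening: 0.68
gripper_force: 0.0
```

Run:
```python
from h import *
s=ctrl.observe(); print(s["tool_pos"])
fr,W,f,T=cam("wrist"); cv2.imwrite("pics/w3.png",fr)
hsv=cv2.cvtColor(fr,cv2.COLOR_BGR2HSV)
m=(hsv[...,1]<70)&(hsv[...,2]>170)&(W[...,2]>36)&(W[...,2]<47)
d=np.hypot(W[...,0]-552,W[...,1]+340)<30; k=m&d
p=W[k]; ys,xs=np.nonzero(k); print(k.sum(),xs.min(),xs.max(),ys.min(),ys.max(),p.mean(0),cv2.minEnclosingCircle(p[:,:2].astype(np.float32)))
Wz=W[...,2]; row=290
# finger tips: points near tip height
t=(Wz>52)&(Wz<75)&(np.hypot(W[...,0]-s["tool_pos"][0],W[...,1]-s["tool_pos"][1])<60); ys,xs=np.nonzero(t); print(t.sum()); 
for side in (xs<322,xs>322): print(xs[side].min(),xs[side].max(),ys[side].min(),ys[side].max(),W[ys[side],xs[side]].mean(0).round(1))
```

```text
[ 549.7201297  -337.18119332   56.33442153]
2966 296 358 252 313 [ 553.9037704  -337.94220044   41.66277735] ((554.1792602539062, -338.7729187011719), 18.547746658325195)
978
230 261 273 318 [ 515.6 -335.3   66.8]
382 414 273 318 [ 584.8 -327.9   66.8]
```

View pics/w3.png

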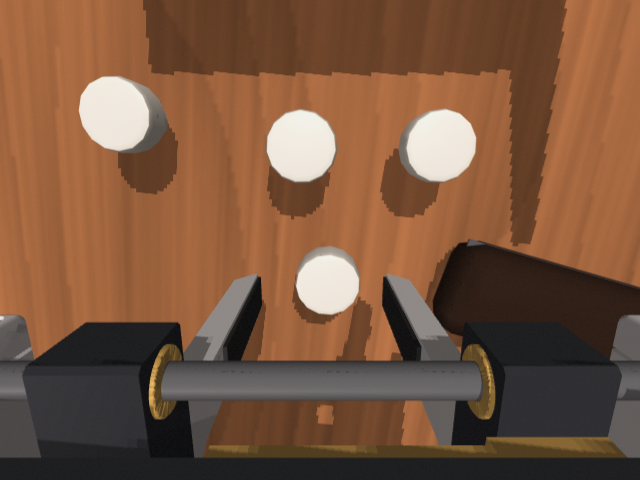

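Call:
move_arm(
  plan=[
    [-0.36,0,0.0005,0.025,0,0,0],
    [-0.36,0,0.0005,0.04,0,0,0],
    [-0.36,0,0.0005,0.048,0,0,0],
    [-0.36,0,0.0005,0.048,0,0,0],
    [-0.36,0,0.0005,0.048,0,0,0],
    [-0.36,0,0.0005,0.048,0,0,0],
  ],
  force=12,
)

```text
time: 14.05
tool_pos: [553.7, -340.0, 13.3]
eef_rot: [3.141, 0.001, 1.676]
contact_force: [0.4, 0.1, 0.0]
opening: 0.678
gripper_force: 0.0
```

Run:
```python
from h import *
s=ctrl.observe(); print(s["tool_pos"],s["contact_force"])
fr,W,f,T=cam("wrist"); cv2.imwrite("pics/w4.png",fr)
hsv=cv2.cvtColor(fr,cv2.COLOR_BGR2HSV)
m=(hsv[...,1]<70)&(hsv[...,2]>170)&(W[...,2]>36)&(W[...,2]<47)
d=np.hypot(W[...,0]-553,W[...,1]+340)<30; k=m&d
p=W[k]; ys,xs=np.nonzero(k); print(k.sum(),xs.min(),xs.max(),ys.min(),ys.max(),p.mean(0),cv2.minEnclosingCircle(p[:,:2].astype(np.float32)))
t=(W[...,2]>8)&(W[...,2]<32)&(np.hypot(W[...,0]-s["tool_pos"][0],W[...,1]-s["tool_pos"][1])<60); ys,xs=np.nonzero(t)
for side in (xs<322,xs>322): print(xs[side].min(),xs[side].max(),W[ys[side],xs[side]].mean(0).round(1))
```

```text
[ 553.67295981 -339.96502977   13.33374686] [0.40740644 0.05120874 0.03207529]
4554 281 359 272 346 [ 553.84295675 -337.84365748   41.70980684] ((554.10595703125, -338.9358825683594), 18.621294021606445)
229 321 [ 525.9 -334.4   24.8]
323 413 [ 581.7 -328.7   24.8]
```

Call:
move_arm(
  plan=[
    [-0.1,0,0,0,0,0,0],
    [0.05,0,0,0,0,0,0],
    [0.15,0,0,0,0,0,0],
    [0.25,0,0,0,0,0,0],
    [0.4,0,0,0,0,0,0],
    [0.4,0,0,0,0,0,0],
    [0.4,0,0,-0.01,0,0,0],
    [0.4,0,0,-0.03,0,0,0],
    [0.4,0,0,-0.08,0,0,0],
    [0.4,0,0,-0.14,0,0,0],
    [0.4,0,0,-0.2,0,0,0],
    [0.4,0,0,-0.2,0,0,0],
    [0.4,0,0,-0.2,0,0,0],
  ],
  force=12,
)

```text
time: 15.72
tool_pos: [553.1, -339.5, 213.5]
eef_rot: [3.141, 0.001, 1.676]
contact_force: [-0.4, -0.1, -1.8]
opening: 0.403
gripper_force: 12.0
```

Run:
```python
from h import *
s=ctrl.observe(); print(s["tool_pos"],s["contact_force"],s["gripper_force"],s["opening"])
fr,W,f,T=cam("wrist"); cv2.imwrite("pics/w5.png",fr)
Rm=R.from_euler("xyz",s["eef_rot"]); L=Rm.inv().apply(W.reshape(-1,3)-s["tool_pos"]).reshape(W.shape)
hsv=cv2.cvtColor(fr,cv2.COLOR_BGR2HSV)
k=(hsv[...,1]<70)&(hsv[...,2]>150)&(L[...,2]>-45)&(L[...,2]<-15)&(np.hypot(L[...,0],L[...,1])<28)
p=L[k]; ys,xs=np.nonzero(k); print(k.sum(),xs.min(),xs.max(),ys.min(),ys.max(),p.mean(0),cv2.minEnclosingCircle(p[:,:2].astype(np.float32)))
A=np.c_[p[:,:2],np.ones(len(p))]; print("plane",np.linalg.lstsq(A,p[:,2],rcond=None)[0])
# flask mouth from side and scene: amber around well y -55
for n in("side","scene"):
    f2,W2,_,_=cam(n); q=loc(W2); h2=cv2.cvtColor(f2,cv2.COLOR_BGR2HSV)
    for y0 in(-55,55):
        m=(abs(q[...,0]-12)<32)&(abs(q[...,1]-y0)<32)&(q[...,2]>66)&(q[...,2]<82); pp=q[m]
        if m.sum()>10: ys,xs=np.nonzero(m); print(n,y0,m.sum(),(xs.min(),xs.max(),ys.min(),ys.max()),pp.mean(0).round(1),np.round(cv2.minEnclosingCircle(pp[:,:2].astype(np.float32))[0],1))
    cv2.imwrite(f"pics/{n}5.png",f2)
plan(world(12,-55,210),frame(186))
```

```text
[ 553.13452127 -339.53436743  213.47307174] [-0.43289556 -0.05818276 -1.79772591] 11.999917030334473 0.40316585410218575
5916 254 384 265 348 [  4.07634982   0.54683843 -28.82533786] ((8.639302253723145, -0.03283003717660904), 26.335145950317383)
plane [ 9.00094227e-02  1.53304983e-02 -2.92006311e+01]
side -55 107 (np.int64(358), np.int64(373), np.int64(266), np.int64(278)) [  7.6 -56.5  70.1] [ 10.  -57.9]
side 55 83 (np.int64(324), np.int64(339), np.int64(247), np.int64(255)) [-0.1 44.6 73.2] [ 5.8 51.2]
scene -55 28 (np.int64(273), np.int64(285), np.int64(236), np.int64(244)) [ 12.  -56.6  73. ] [ 12.2 -54.7]
shift [0.2662 0.0335 0.0009] turn [ 0.    -0.005 -1.571] dist 0.268
```

Run:
```python
from h import *
plan(world(-30,-55,212),frame(186))
```

```text
shift [ 0.2662 -0.0085 -0.001 ] turn [ 0.    -0.005 -1.571] dist 0.266
```

Call:
move_arm(
  plan=[
    [0.4,0.02,0,-0.001,0,0,-0.1],
    [0.4,0.05,-0.001,-0.001,0,0,-0.27],
    [0.4,0.09,-0.002,-0.001,0,0,-0.45],
    [0.4,0.13,-0.003,-0.001,0,0,-0.63],
    [0.4,0.17,-0.004,-0.001,0,0,-0.81],
    [0.4,0.2,-0.005,-0.001,0,0,-0.99],
    [0.4,0.23,-0.006,-0.001,0,0,-1.17],
    [0.4,0.25,-0.007,-0.001,0,0,-1.35],
    [0.4,0.266,-0.0085,-0.001,0,0,-1.5],
    [0.4,0.266,-0.0085,-0.001,0,0,-1.571],
    [0.4,0.266,-0.0085,-0.001,0,0,-1.571],
    [0.4,0.266,-0.0085,-0.001,0,0,-1.571],
    [0.4,0.266,-0.0085,-0.001,0,0,-1.571],
  ],
)

```text
time: 17.5
tool_pos: [516.8, -76.1, 213.1]
eef_rot: [3.141, -0.001, -3.038]
contact_force: [-0.0, 0.5, -0.8]
opening: 0.399
gripper_force: 12.0
```

Run:
```python
from h import *
s=ctrl.observe(); print(s["tool_pos"],loc(s["tool_pos"]),s["eef_rot"],s["gripper_force"],s["joint_positions"].round(2))
fr,W,f,T=cam("wrist"); cv2.imwrite("pics/w6.png",fr); np.save("w6.npy",W)
Rm=R.from_euler("xyz",s["eef_rot"]); L=Rm.inv().apply(W.reshape(-1,3)-s["tool_pos"]).reshape(W.shape); np.save("w6L.npy",L)
m=(L[...,2]<-26)&(L[...,2]>-33)&(np.hypot(L[...,0],L[...,1])<28); ys,xs=np.nonzero(m); print("head",m.sum(),xs.min(),xs.max(),ys.min(),ys.max(),cv2.minEnclosingCircle(L[m][:,:2].astype(np.float32)))
q=loc(W)
m=(abs(q[...,0]-12)<30)&(abs(q[...,1]+55)<30)&(q[...,2]>70)&(q[...,2]<79); ys,xs=np.nonzero(m); p=q[m]; print("rim",m.sum(),xs.min(),xs.max(),ys.min(),ys.max(),p.mean(0),cv2.minEnclosingCircle(p[:,:2].astype(np.float32)))
```

```text
[516.76302656 -76.1464045  213.14817438] [-29.09325726 -56.41437488 213.14817438] [ 3.14094758e+00 -9.61786526e-04 -3.03765144e+00] 11.999904960393906 [-0.31  0.09  1.66  0.    1.39 -1.99]
head 5133 261 382 272 349 ((7.975470542907715, -0.030864292755723), 26.587438583374023)
rim 129 307 339 256 266 [ -1.70674973 -54.28254237  73.18815055] ((3.040482521057129, -55.22987365722656), 14.835355758666992)
```

View pics/w6.png

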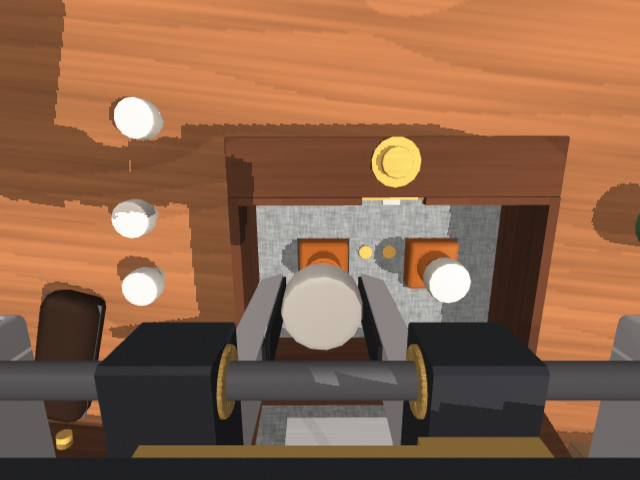

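The stopper head at (322,305) covers the flask's mouth at (323,260), and image-up is toward the robot. So I'll move further back to see the mouth.

Call:
move_arm(
  plan=[
    [0.4,-0.03,0.001,0,0,0,0],
    [0.4,-0.06,0.001,0,0,0,0],
    [0.4,-0.085,0.001,0,0,0,0],
    [0.4,-0.085,0.001,0,0,0,0],
    [0.4,-0.085,0.001,0,0,0,0],
  ],
)

```text
time: 18.18
tool_pos: [600.5, -66.2, 213.2]
eef_rot: [3.141, -0.002, -3.037]
contact_force: [0.8, 0.9, -1.0]
opening: 0.401
gripper_force: 12.0
```

Run:
```python
from h import *
s=ctrl.observe(); print(s["tool_pos"],loc(s["tool_pos"]),s["gripper_force"])
fr,W,f,T=cam("wrist"); cv2.imwrite("pics/w7.png",fr); np.save("w7.npy",W)
Rm=R.from_euler("xyz",s["eef_rot"]); L=Rm.inv().apply(W.reshape(-1,3)-s["tool_pos"]).reshape(W.shape); np.save("w7L.npy",L)
hsv=cv2.cvtColor(fr,cv2.COLOR_BGR2HSV); q=loc(W)
m=(abs(q[...,0]-12)<30)&(abs(q[...,1]+55)<30)&(q[...,2]>70)&(q[...,2]<79); ys,xs=np.nonzero(m); p=q[m]; c=cv2.minEnclosingCircle(p[:,:2].astype(np.float32)); print("rim",m.sum(),xs.min(),xs.max(),ys.min(),ys.max(),p.mean(0),c, "tool frame",cv2.minEnclosingCircle(L[m][:,:2].astype(np.float32)))
b=(abs(q[...,0]-12)<40)&(abs(q[...,1]+55)<40)&(q[...,2]>44)&(q[...,2]<52); p=q[b]; print("body",b.sum(),cv2.minAreaRect(p[:,:2].astype(np.float32)))
cv2.imwrite("pics/w7c.png",cv2.resize(fr[130:370,200:440],None,fx=2.5,fy=2.5))
```

```text
[600.52681237 -66.1500578  213.17705966] [ 55.25656452 -55.22848902 213.17705966] 11.99986383318901
rim 463 302 341 164 203 [ 12.11016042 -55.0442045   73.48975933] ((12.200193405151367, -55.133766174316406), 17.368806838989258) tool frame ((42.83516311645508, 0.008860400877892971), 17.369638442993164)
body 2078 ((11.965498924255371, -55.11106872558594), (48.807395935058594, 49.6330680847168), 0.0006826352910138667)
```

View pics/w7c.png

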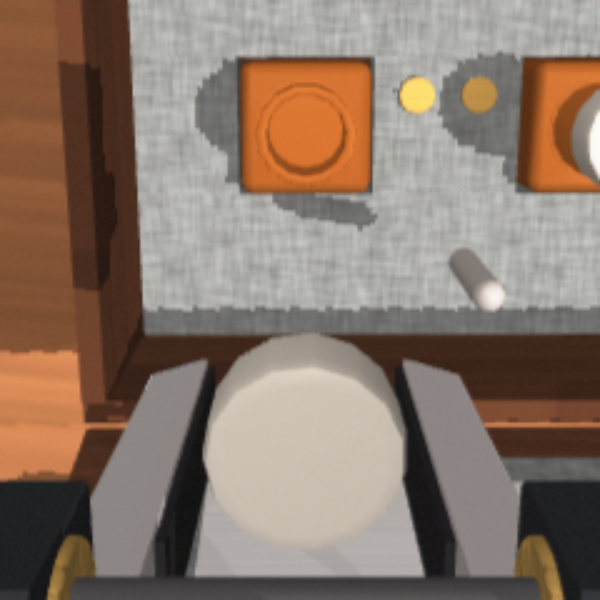

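The mouth is clear to see at full-image (321,183), and the stopper is held level. Next I'll measure the stopper's centre in the same camera, so the calibration bias cancels out.

Run:
```python
from h import *
from scipy.optimize import least_squares
L=np.load("w7L.npy"); fr=cv2.imread("pics/w7.png")
m=(abs(L[...,1])<18.3)&(abs(L[...,0])<30)&(L[...,2]<-20)&(L[...,2]>-36)&(fr.min(-1)>140)
p=L[m]; print(len(p),np.percentile(p[:,2],[1,10,50,90,99]))
A=np.c_[p[:,:2],np.ones(len(p))]; print("plane",np.linalg.lstsq(A,p[:,2],rcond=None)[0])
for yy in (-12,-8,-4,0,4,8,12):
    k=abs(p[:,1]-yy)<1; x=p[k][:,0]; z=p[k][:,2]; o=np.argsort(x); h=np.sqrt(19**2-yy**2); print(yy,x.min().round(1),x.max().round(1),"centre from min",(x.min()+h).round(1),"max",(x.max()-h).round(1),"z at ends",z[o[:4]].round(1),z[o[-4:]].round(1))
```

```text
4799 [-30.5937655  -30.02178626 -29.17884581 -28.06126527 -23.48727316]
plane [ 3.75228003e-02 -1.28723760e-02 -2.90414939e+01]
-12 -14.5 14.6 centre from min 0.2 max -0.1 z at ends [-28.1 -28.7 -28.1 -29.1] [-23.9 -24.1 -23.4 -26.1]
-8 -16.7 17.0 centre from min 0.5 max -0.2 z at ends [-27.8 -28.  -28.4 -28.4] [-22.8 -21.5 -24.6 -23.5]
-4 -18.4 18.1 centre from min 0.2 max -0.5 z at ends [-27.7 -28.1 -28.2 -28.2] [-22.8 -21.4 -20.4 -25.2]
0 -18.2 18.7 centre from min 0.8 max -0.3 z at ends [-27.9 -28.  -28.2 -28.7] [-26.8 -24.2 -24.9 -25.5]
4 -17.9 17.9 centre from min 0.7 max -0.7 z at ends [-28.4 -27.8 -28.5 -27.7] [-28.3 -27.2 -26.2 -27.2]
8 -16.4 16.0 centre from min 0.9 max -1.2 z at ends [-28.4 -28.5 -27.8 -29. ] [-27.5 -29.  -28.3 -27.3]
12 -13.3 13.4 centre from min 1.4 max -1.4 z at ends [-28.5 -29.6 -29.1 -28.5] [-29.  -28.1 -28.4 -29. ]
```

Call:
move_arm(
  plan=[
    [0.4,0.022,0,0,0,0,0],
    [0.4,0.0428,0.0003,0,0,0,0],
    [0.4,0.0428,0.0003,0,0,0,0],
    [0.4,0.0428,0.0003,0.04,0,0,0],
    [0.4,0.0428,0.0003,0.08,0,0,0],
    [0.4,0.0428,0.0003,0.11,0,0,0],
    [0.4,0.0428,0.0003,0.12,0,0,0],
    [0.4,0.0428,0.0003,0.12,0,0,0],
    [0.4,0.0428,0.0003,0.12,0,0,0],
    [0.4,0.0428,0.0003,0.12,0,0,0],
  ],
)

```text
time: 19.48
tool_pos: [560.0, -70.5, 95.2]
eef_rot: [-3.141, 0.003, -3.037]
contact_force: [0.2, 0.2, -0.6]
opening: 0.405
gripper_force: 12.0
```

Run:
```python
from h import *
s=ctrl.observe(); print(s["tool_pos"],loc(s["tool_pos"]),s["gripper_force"],s["contact_force"],s["wrist_torque"])
plan([*world(12.4,-55.1,0)[:2],67],frame(186))
```

```text
[560.01156935 -70.52631635  95.19470842] [ 14.50582467 -55.34577787  95.19470842] 11.999978721141815 [ 0.23815271  0.18774176 -0.59816261] [ 0.01147619 -0.00999263  0.01469877]
shift [0.0022 0.0003 0.0282] turn [-0.001  0.003  0.   ] dist 0.028
```

Call:
move_arm(
  plan=[
    [0.4,0,0,0,0,0,0],
    [0.4,0,0,0,0,0,0],
    [0.4,0,0,0,0,0,0],
  ],
)

```text
time: 19.85
tool_pos: [558.8, -70.2, 93.7]
eef_rot: [3.141, -0.0, -3.037]
contact_force: [0.3, -0.2, -0.6]
opening: 0.401
gripper_force: 12.0
```

Run:
```python
from h import *
for i in range(3):
    s=ctrl.observe(); print(loc(s["tool_pos"]).round(2)); fr,W,f,T=cam("wrist"); q=loc(W)
    b=(abs(q[...,0]-12)<40)&(abs(q[...,1]+55)<40)&(q[...,2]>44)&(q[...,2]<52); p=q[b]; print("body",b.sum(),p.min(0).round(1),p.max(0).round(1))
cv2.imwrite("pics/w8.png",fr)
```

```text
[ 13.29 -54.9   93.66]
body 2513 [-12.5 -79.8  44. ] [ 30.  -30.3  51.9]
[ 13.23 -54.86  93.56]
body 2487 [-12.6 -79.7  44. ] [ 30.2 -30.2  52. ]
[ 13.25 -54.87  93.54]
body 2496 [-12.6 -79.7  44. ] [ 29.8 -30.3  52. ]
```

Call:
move_arm(
  plan=[
    [0.4,0.0008,0,0,0,0,0],
    [0.4,0.0008,0,0.004,0,0,0],
    [0.4,0.0008,0,0.008,0,0,0],
    [0.4,0.0008,0,0.012,0,0,0],
    [0.4,0.0008,0,0.016,0,0,0],
    [0.4,0.0008,0,0.019,0,0,0],
    [0.4,0.0008,0,0.021,0,0,0],
    [0.4,0.0008,0,0.023,0,0,0],
    [0.4,0.0008,0,0.023,0,0,0],
    [0.4,0.0008,0,0.023,0,0,0],
  ],
)

```text
time: 21.25
tool_pos: [558.1, -70.3, 70.7]
eef_rot: [3.141, 0.0, -3.037]
contact_force: [-0.3, 0.5, -1.5]
opening: 0.403
gripper_force: 12.0
```

Run:
```python
from h import *
s=ctrl.observe(); print(loc(s["tool_pos"]),s["gripper_force"],s["contact_force"],s["wrist_torque"])
```

```text
[ 12.5830803  -54.92085045  70.67200191] 11.999905854463577 [-0.32390708  0.46569327 -1.51481369] [-0.0006789  -0.01638393 -0.03688495]
```

Call:
move_arm(
  plan=[
    [0.4,0,0,0.0015,0,0,0],
    [0.4,0,0,0.003,0,0,0],
    [0.4,0,0,0.004,0,0,0],
    [0.4,0,0,0.004,0,0,0],
    [0.4,0,0,0.004,0,0,0],
  ],
)

```text
time: 21.88
tool_pos: [557.9, -70.3, 66.5]
eef_rot: [3.141, -0.0, -3.037]
contact_force: [0.4, 0.1, -0.6]
opening: 0.404
gripper_force: 12.0
```

Call:
move_arm(
  plan=[
    [0.4,0,0,0.0005,0,0,0],
    [0.4,0,0,0.001,0,0,0],
    [0.4,0,0,0.001,0,0,0],
    [0.4,0,0,0.001,0,0,0],
  ],
)

```text
time: 22.38
tool_pos: [558.1, -70.3, 66.4]
eef_rot: [3.141, 0.0, -3.037]
contact_force: [-2.9, 0.6, 4.9]
opening: 0.404
gripper_force: 12.0
```

Call:
move_arm(
  plan=[
    [0.18,0,0,0.001,0,0,0],
    [0.1,0,0,0.001,0,0,0],
    [0,0,0,0.001,0,0,0],
    [-0.1,0,0,0.0,0,0,0],
    [-0.15,0,0,0,0,0,0],
    [-0.15,0,0,-0.02,0,0,0],
    [-0.15,0,0,-0.06,0,0,0],
    [-0.15,0,0,-0.12,0,0,0],
    [-0.15,0,0,-0.17,0,0,0],
    [-0.15,-0.04,0,-0.17,0,0,0],
    [-0.15,-0.04,0,-0.17,0,0,0],
    [-0.15,-0.04,0,-0.17,0,0,0],
  ],
)

```text
time: 23.88
tool_pos: [596.8, -66.0, 234.5]
eef_rot: [3.141, -0.003, -3.036]
contact_force: [-0.0, -0.1, -0.3]
opening: 0.574
gripper_force: 0.0
```

Run:
```python
from h import *
s=ctrl.observe(); print(loc(s["tool_pos"]),s["gripper_force"],s["contact_force"])
fr,W,f,T=cam("wrist"); cv2.imwrite("pics/w9.png",fr); q=loc(W)
for y0 in(-55,55):
    m=(abs(q[...,0]-12)<30)&(abs(q[...,1]-y0)<30)&(q[...,2]>90)&(q[...,2]<106)&(fr.min(-1)>120); p=q[m]; A=np.c_[p[:,:2]-p[:,:2].mean(0),np.ones(len(p))]
    print("head",m.sum(),np.median(p[:,2]),cv2.minEnclosingCircle(p[:,:2].astype(np.float32)),np.linalg.lstsq(A,p[:,2],rcond=None)[0].round(3))
    b=(abs(q[...,0]-12)<40)&(abs(q[...,1]-y0)<40)&(q[...,2]>44)&(q[...,2]<52); print("body",q[b].min(0).round(1),q[b].max(0).round(1))
f2,W2,_,_=cam("side"); q=loc(W2).reshape(-1,3); q=q[(abs(q[:,1])<110)&(q[:,2]>140)&(q[:,2]<270)&(q[:,0]>80)&(q[:,0]<200)]
A=np.polyfit(q[:,2],q[:,0],1); print("lid",len(q),np.pi/2+np.arctan(A[0])); cv2.imwrite("pics/s9.png",f2)
```

```text
[ 51.5739549  -54.65731837 234.49410595] 0.0 [-0.00630232 -0.09602375 -0.33154861]
head 1401 95.54258593910527 ((12.903363227844238, -55.09439468383789), 18.752267837524414) [ 5.000e-03 -7.000e-03  9.544e+01]
body [-12.3 -79.7  44. ] [ 36.6 -30.3  51.7]
head 1426 95.46300383270525 ((12.08057689666748, 54.590431213378906), 19.09330177307129) [1.600e-02 2.200e-02 9.532e+01]
body [-12.3  29.8  44. ] [36.7 77.9 52. ]
lid 3439 1.812826560819637
```

View pics/w9.png

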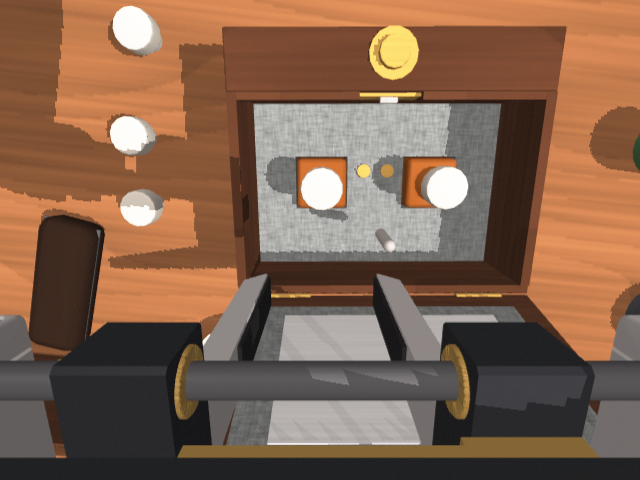

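The stopper at (322,188) sits level. Its head is at 95.5 mm, the same height as the stoppered flask's, and within 1 mm of the mouth's centre. The lid is at its stop and the robot is clear, so I'll hand in.

```bash
python3 -c "
from workcell import ctrl; print(ctrl.finish_job())"
```

```text
the job is handed in; nothing more can be done
None
```

I handed the job in with the lid open against its stop and the stopper fully home in the open flask and released; the hand-in gave no verdict, but my last camera check showed the stopper level and centred to within 1 mm.

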